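Press a copper plaque flush with an oiled packing key

ROBOT

A 6-joint arm with a two-finger parallel gripper is mounted at the origin on the work surface. World frame = base frame: x ahead of the robot, y to its left, z up, the work surface at z = 0. Lengths are in mm, angles in rad, forces in N, time in s.
With the tool pointing down it reaches from about 275 to 750 mm from the base axis. Payload 10.2 kg.
Tool frame: the origin (TCP) lies at the very end of the fingers, on their centre line; the grasp point (between the pads) lies 19 mm behind it; z points along the fingers, y is the line along which they close (so a half turn about z gives the same grasp; the last joint's range is limited). The gripper opens to 85 mm and grips with 20 to 120 N. Pads are 22 mm wide; open, the fingers measure 114 mm over their backs; the gripper's body (76 mm by 85 mm) begins 54 mm behind the grasp point. The pads swing forward as they close: fully open they stand 13 mm farther back than shut.
Start: joints at [-1.407, 0.313, 1.498, -0, 1.331, -0.223], TCP at [198.032, -486.225, 231.294] pointing down, gripper open.
Joint ranges: [-2.94, 2.94], [-0.97, 2.17], [0.19, 2.56], [-1.23, 4.37], [0.02, 3.11], [-2.88, 2.88]. Speed limits (rad/s): [2.39, 2.39, 3.01, 3.14, 3.14, 3.14].

INTERFACE

Orientations are given as a unit quaternion [w, x, y, z].
In Python, from rig import * gives the robot as it stands. The module is installed in compiled form; this text tells all that it offers.
- The arm moves only by the shell command python3 -m crank 'ROWS' [FORCE]. ROWS is JSON, a list that holds one entry, the list of rows, each a list of 7 numbers: the shift along the tool's x, y, z in units of 25 mm (1.0 is 25 mm), then the turn, a rotation vector about the tool's x, y, z in units of 8 degrees (1.0 is 8 degrees), then the finger opening in mm, from 0 to 85.4. A call has exactly 8 rows; each row shifts and turns the commanded pose from where the row before left it, along the tool's axes as they then stand; what a row does not reach is not made up. A row lasts 1/10 s, in which the tool goes at most 50 mm and 8.59 degrees, less where a joint would pass 70% of its speed; a pose out of reach is approached as far as the arm can. A call is refused whole if a number of a shift passes 1 or a number of a turn 1, either way. A call with a gripper value outside its range is refused whole. The fingers move at their own pace and stop on an object; FORCE is the grip in N (left out, the last holds). Time passes only in rows, so rows that do not move let the fingers close, or fill a call up. It gives the time, the measured TCP pose, the force, the opening and the grip force at its end, in the units of the state.
- sense(): the state, without advancing time (a new reading comes with each control period).
- capture(name): name is "scene" or "top" or "wrist"; returns the picture (420x560x3 uint8, blue, green, red); there is no depth.
- camera_model(name): a dict with "fx", "fy", "cx", "cy" (pixels), "world_from_camera" (4x4, takes a point from camera to world coordinates); the wrist camera has in their place "T_tool_cam" (4x4, takes a point from camera to tool coordinates, whose origin is the TCP and whose axes are the flange's). Camera axes: x right, y up, looking along -z (the intrinsics and any distortion apply to the point x, -y, -z); pixel columns grow to the right and rows downward; lengths in mm; the calibration is good to about 2 mm. A picture is of the moment at which its call begins: read the wrist's pose just before it. camera_model takes no time and is no camera call.
- finish_job(): hands the job in; it is judged then, once.
The state is a dict: "time_s": time; "joints": joint angles; "dq": joint speeds; "tau": joint torques, N m; "eef_pos": TCP position; "ee_rot": TCP orientation; "force": force on the tool from outside, world axes, zero at the start; "wrist_torque": the same for the moment, N m; "grip_width": opening from 0.0 (shut) to 1.0 (fully open); "grip_force": force on a finger pad.
Only numpy, scipy, OpenCV 4.12 (cv2) and the standard library are available. Lean on these libraries where they do the work, as an engineer would, in place of code of your own. Each camera call takes 0.05 s, during which the arm holds its last target. There are 200 camera calls.

TASK

Pick up the packing key that stands on the bench and dip its foot into the small open oil pot. Then slide the key, upright and square, down to the bed in the one gap between the stop blocks and the copper plaque that is wide enough for it, and push the plaque with it until the plaque's whole far edge is flush against the fence. Finish like that, still gripping the key and pressing the plaque firmly against the fence; leave the pot and the other things on the bench standing where they are.

Things in the scene. Friction and masses are not known exactly. Their poses are not given: they have to be found in the camera images.
- key: packing key, loose, standing upright on the bench at the start: an upright bar 76 mm tall in all; a plain steel blade, 16 mm thick (its x) by 22 mm wide (its y) and 34 mm tall, with a white nylon grip above it, 20 mm thick (x) by 22 mm wide (y), from 34 to 76 mm above the foot. 0.13 kg. Origin: centre of the underside of the foot; z up; it is the same after a half turn about z
- pot: small round open brass oil pot, 74 mm across the rim, walls 4 mm, 45 mm tall, loose, standing upright on the bench. Origin: centre of its underside. Of key and pot one stands left and one right of the fitting bed
- pot_rim (a point): centre of the oil pot's mouth, at rim height
- bed: fitting bed: steel plate fixed to the bench, 150 mm (its x) by 170 mm (its y), 12 mm thick, with a fence across its far end, whose inner face stands at x = +55 mm and is 22 mm high above the plate. Origin: centre of the underside; x points from the stop blocks to the fence, y along the fence, z up
- plaque: copper-faced wooden plaque, 50 mm (its x) by 150 mm (its y), 14 mm thick, 0.2 kg, lying loose and flat on the bed a few mm short of the fence and slightly askew. Origin: centre of its underside; x points to the fence. Flush, its origin is at x = +30 mm and its near edge at x = +5 mm in the bed's frame. Pushed off its middle it may need up to 15 N to square up
- corner_left (a point): the plaque's bottom corner by the fence on its +y side; flush, it is at x = +55 mm in the bed's frame
- corner_right (a point): the plaque's bottom corner by the fence on its -y side; flush, it is at x = +55 mm in the bed's frame
- stop_short: shortest (39 mm) of three steel stop blocks fixed on the bed side by side, in any order, 30 mm centre to centre, each 24 mm wide and 16 mm high above the bed plate; outer ends in line, faces towards the plaque's near edge. Before its face is the wide gap: 34 mm to a flush plaque, 25 to 32 mm at the start. Origin: on the bed plate, 19 mm behind its face, axes as the bed's
- bay (a point): middle of the lower edge of the shortest stop's face, on the bed plate (12 mm above the bench), axes as the bed's; the wide gap runs from here 34 mm along +x to the flush plaque
- stop_mid: middle stop block, 61 mm long: 12 mm between its face and a flush plaque, too narrow for the key. Origin: on the bed plate, 41 mm behind its face
- stop_long: longest stop block, 65 mm long: 8 mm between its face and a flush plaque, too narrow for the key. Origin: on the bed plate, 45 mm behind its face
- mallet: bystander: mallet lying flat, white head 110 mm long and 48 mm across, wooden handle reaching 190 mm to its -y. Origin under the middle of its head
- bowl: bystander: copper bowl 130 mm across, 50 mm tall. Origin under its centre
- jar: bystander: glass jar 64 mm across, 90 mm tall. Origin under its centre
- candlestick: bystander: brass candlestick 72 mm across the foot, 110 mm tall. Origin under its centre
- driver: bystander: screwdriver lying flat
- can: bystander: steel can 68 mm across, 100 mm tall. Origin under its centre
- mug: bystander: white mug 76 mm across, 85 mm tall, handle at its +y. Origin under its centre

How it is judged (in metres and radians):
On the way, in this order (a step that is already met when the one before it is completed fails the run):
1. the held key's foot is dipped into the oil pot, at least 10 mm below the rim (horizontal distance between key and pot_rim below 0.025 m and z of key in the frame of pot_rim below -0.01 m and contact force between the fingers and key above 1 N), for 0.1 s.
2. the key is down in the wide gap, in front of the shortest stop, foot within 7 mm of the bed plate (y of key in the frame of bay between -0.012 and 0.012 m and x of key in the frame of bay between 0.006 and 0.031 m and z of key in the frame of bay below 0.007 m and angle between key's own z axis and vertical below 0.15 rad), for 0.2 s.
At the end, for the whole second after the job is handed in: Gripper holds the key upright and square (0.15 rad) in the gap at the shortest stop, foot within 7 mm of the bed plate, within 12 mm of the stop's middle line, pressing the plaque with over 3 N; the plaque lies flat, both far corners within 2 mm of the fence (all of step 2 and angle between the x axis of key and the x axis of bed, either way round below 0.15 rad and x of each of corner_left, corner_right in the frame of bed above 0.053 m and z of plaque in the frame of bed below 0.015 m and angle between plaque's own z axis and vertical below 0.05 rad and contact force between key and plaque above 3 N and contact force between the fingers and key above 2 N and linear speed of plaque below 0.01 m/s); the arm keeps its last pose, push and grip.
It fails at once if the oil pot is shoved more than 30 mm or tipped (distance of pot from where it was at the start of the episode above 0.03 m or angle between pot's own z axis and vertical above 0.3 rad).
It fails at once if a bystander is shoved more than 30 mm (distance of any of mallet, bowl, jar, candlestick, driver, can, mug from where it was at the start of the episode above 0.03 m).
It also fails if it takes over 54 s, if anything falls off the work surface, if the arm or the gripper's body presses on something with over 40 N, if the wrist force passes 120 N, or if a joint passes its speed limit or range.

## Working session

There is one attempt and no reset: what is moved stays moved. The work goes in short steps, Python scripts to look and compute and a shell command to move; the robot and the scene stay as the last step left them, time stands still between calls to the robot, and variables do not carry over. Pictures are saved under pics/ and viewed, at most 10 in all, crops included, and the job is handed in when it is done.

```bash
mkdir -p pics
python3 - <<'E'
from rig import *
import cv2
for n in ("scene","top"):
    cv2.imwrite(f"pics/{n}0.png",capture(n))
    print(n,camera_model(n))
print(camera_model("wrist"))
print(sense())
E
```

```text
scene {'fx': 429.159722455786, 'fy': 429.159722455786, 'cx': 278.04139468884455, 'cy': 206.61963499149053, 'world_from_camera': array([[ 1.91958866e-02, -6.46551574e-01,  7.62628730e-01,
         1.46433992e+03],
       [ 9.99643183e-01, -1.75964081e-03, -2.66535142e-02,
        -3.21609254e+01],
       [ 1.85748242e-02,  7.62868249e-01,  6.46287096e-01,
         7.76663960e+02],
       [ 0.00000000e+00,  0.00000000e+00,  0.00000000e+00,
         1.00000000e+00]])}
top {'fx': 498.9850256793157, 'fy': 498.9850256793157, 'cx': 274.31160584992347, 'cy': 215.7362230021382, 'world_from_camera': array([[ 1.51323652e-02,  9.92991834e-01, -1.17210194e-01,
         4.58892444e+02],
       [-9.99736544e-01,  1.30024651e-02, -1.89150512e-02,
        -1.08404389e+01],
       [-1.72584699e-02,  1.17465543e-01,  9.92926982e-01,
         1.35943416e+03],
       [ 0.00000000e+00,  0.00000000e+00,  0.00000000e+00,
         1.00000000e+00]])}
{'fx': 293.53242251727227, 'fy': 293.53242251727227, 'cx': 282.6884707207746, 'cy': 206.2127832244732, 'T_tool_cam': array([[-2.09252186e-04,  9.60064571e-01,  2
[... 313 characters left out ...]
 'joints': array([-1.40740226e+00,  3.13352153e-01,  1.49834877e+00, -7.94963302e-06,
        1.33101363e+00, -2.23414640e-01]), 'dq': array([-9.29365856e-05, -5.32268880e-04, -2.11179017e-03, -3.57554831e-04,
        1.95562494e-05, -4.65311806e-04]), 'tau': array([ 1.88350008e-03, -4.12904978e+01, -2.60141319e+01, -2.08482611e-04,
        3.05185684e-03, -1.68734334e-05]), 'eef_pos': array([ 197.98962747, -485.98709244,  230.81839208]), 'ee_rot': array([-5.60810573e-04,  9.81355267e-01,  1.92201782e-01,  1.29728358e-05]), 'force': array([-0.0388857 , -0.28038794,  0.24477962]), 'wrist_torque': array([0.0038048 , 0.00757079, 0.01640705]), 'grip_force': 0.0, 'grip_width': 1.0018460316392839}
```

View pics/top0.png

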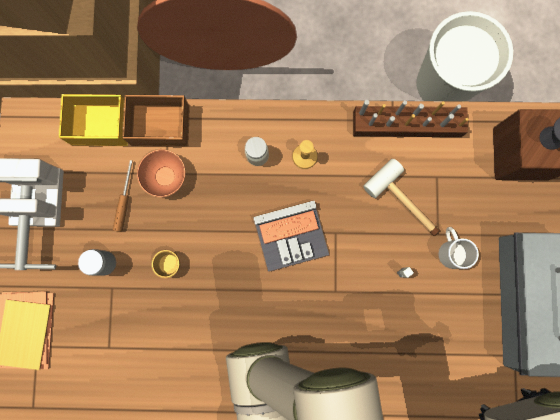

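View pics/scene0.png

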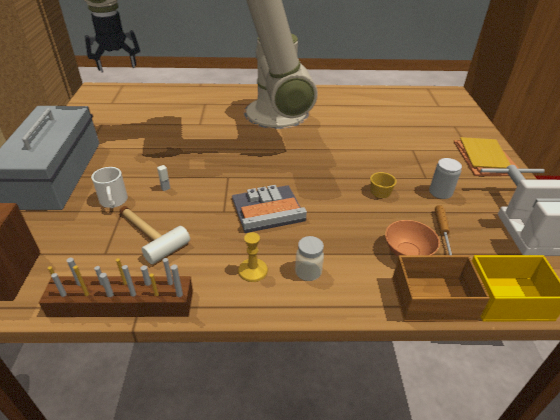

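The top view shows the key at about (407,272), the pot at (166,264) and the bed at about (291,237), with its fence at the top. The shortest stop is the rightmost block, at about (307,251). The scene view agrees with this.

```bash
cat > h.py <<'E'
import numpy as np, cv2
from rig import *
from scipy.spatial.transform import Rotation as R
def pose(s=None):
    s=s or sense(); q=s["ee_rot"]; T=np.eye(4)
    T[:3,:3]=R.from_quat([q[1],q[2],q[3],q[0]]).as_matrix(); T[:3,3]=s["eef_pos"]; return T
def cast(name,uv,z,T=None):
    m=camera_model(name); W=m["world_from_camera"] if T is None else T@m["T_tool_cam"]
    uv=np.atleast_2d(np.float64(uv))
    d=np.c_[(uv[:,0]-m["cx"])/m["fx"],-(uv[:,1]-m["cy"])/m["fy"],-np.ones(len(uv))]@W[:3,:3].T
    o=W[:3,3]; return o+d*((z-o[2])/d[:,2])[:,None]
def blobs(mask,amin=20):
    cs,_=cv2.findContours(mask.astype(np.uint8),cv2.RETR_EXTERNAL,cv2.CHAIN_APPROX_NONE)
    return sorted([c for c in cs if cv2.contourArea(c)>=amin],key=cv2.contourArea,reverse=True)
E
python3 - <<'E'
from h import *
im=cv2.imread("pics/top0.png"); hsv=cv2.cvtColor(im,cv2.COLOR_BGR2HSV)
c=np.zeros((600,800,3),np.uint8)
c[:400,:800//2]=cv2.resize(im[190:280,245:335],(400,400),interpolation=cv2.INTER_CUBIC)
c[:400,400:]=cv2.resize(im[240:300,375:435],(400,400),interpolation=cv2.INTER_CUBIC)
cv2.imwrite("pics/crop1.png",c[:400])
def sub(m,x0,y0,x1,y1):
    o=np.zeros_like(m); o[y0:y1,x0:x1]=m[y0:y1,x0:x1]; return o
H,S,V=cv2.split(hsv)
pl=blobs(sub((H<14)&(S>120)&(V>150),255,200,325,265))[0]
r=cv2.minAreaRect(pl); print("plaque",r,cast("top",cv2.boxPoints(r),26).round(1).tolist())
bd=blobs(sub(((S<70)|((H>90))),245,195,335,275))[0]
r=cv2.minAreaRect(bd); print("bed",r,cast("top",cv2.boxPoints(r),12).round(1).tolist())
k=blobs(sub((S<60)&(V>150),385,255,430,290),8)[0]
r=cv2.minAreaRect(k); print("key",r,cast("top",r[0],76),cast("top",cv2.boxPoints(r),76).round(1).tolist())
p=blobs(sub((H>15)&(H<35)&(S>150),145,240,190,290))[0]
r=cv2.minEnclosingCircle(p); print("pot",r,cast("top",r[0],45),cv2.boundingRect(p))
E
```

```text
plaque ((288.3194885253906, 226.5501251220703), (18.895660400390625, 55.77698516845703), 74.47589111328125) [[590.9, 55.5, 26.0], [633.2, -88.4, 26.0], [584.2, -102.3, 26.0], [542.2, 41.1, 26.0]]
bed ((290.6615295410156, 235.59228515625), (56.57024002075195, 63.586708068847656), 74.74488067626953) [[614.6, 74.0, 12.0], [662.7, -92.4, 12.0], [514.8, -133.3, 12.0], [467.6, 31.0, 12.0]]
key ((408.00006103515625, 272.0000305175781), (8.485280990600586, 8.485280990600586), 45.0) [[ 470.69858802 -328.78150337   76.        ]] [[470.5, -313.6, 76.0], [485.9, -329.0, 76.0], [470.9, -344.0, 76.0], [455.5, -328.5, 76.0]]
pot ((165.94276428222656, 263.6747131347656), 13.646491050720215) [[483.23111767 297.62876711  45.        ]] (153, 251, 24, 27)
```

View pics/crop1.png

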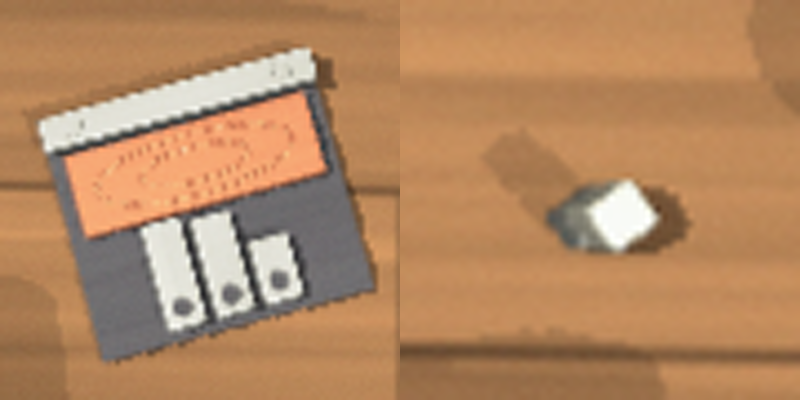

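The crop confirms that the shortest stop is the rightmost block, the bed yaw is about 16°, and the key top is rotated. I'll move the wrist camera over the key.

```bash
python3 -m crank '[[[0.75,-0.1,0.25,0,0,0,85],[0.75,-0.1,0.25,0,0,0,85],[0.75,-0.1,0.25,0,0,0,85],[0.75,-0.1,0.25,0,0,0,85],[0.75,-0.1,0.25,0,0,0,85],[0.75,-0.1,0.25,0,0,0,85],[0.75,-0.1,0.25,0,0,0,85],[0.75,-0.1,0.25,0,0,0,85]]]'
python3 -m crank '[[[0.75,-0.1,0.25,0,0,0,50],[0.75,-0.1,0.25,0,0,0,50],[0.75,-0.1,0.25,0,0,0,50],[0.75,-0.1,0.25,0,0,0,50],[0.75,-0.1,0.25,0,0,0,50],[0.75,-0.1,0.25,0,0,0,50],[0.75,-0.1,0.25,0,0,0,50],[0,0,0,0,0,0,50]]]'
python3 - <<'E'
from h import *
T=pose(); im=capture("wrist"); np.save("T1.npy",T); cv2.imwrite("pics/w1.png",im); print(T.round(3))
E
```

```text
time_s: 0.9
eef_pos: [330.0, -410.5, 180.7]
ee_rot: [-0.0, 0.981, 0.192, -0.0]
force: [-0.2, -0.3, -0.5]
grip_width: 0.996
grip_force: 0.0
time_s: 1.7
eef_pos: [445.2, -343.9, 136.4]
ee_rot: [-0.001, 0.981, 0.193, -0.0]
force: [-1.0, 0.5, 0.0]
grip_width: 0.587
grip_force: 0.0
[[ 9.25000e-01  3.79000e-01 -1.00000e-03  4.45234e+02]
 [ 3.79000e-01 -9.25000e-01  2.00000e-03 -3.43928e+02]
 [-0.00000e+00 -2.00000e-03 -1.00000e+00  1.36358e+02]
 [ 0.00000e+00  0.00000e+00  0.00000e+00  1.00000e+00]]
```

View pics/w1.png

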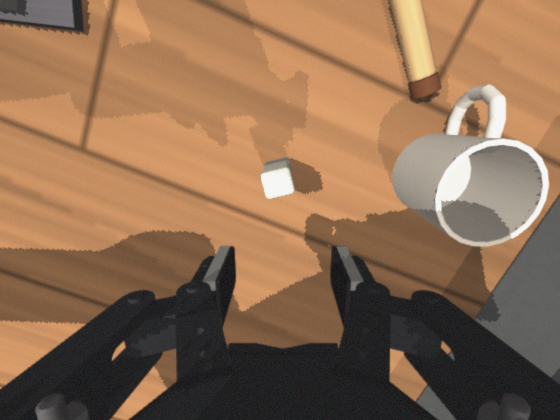

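The wrist view shows the key's white top at about (278,181), slightly rotated relative to the tool, with the mug to the right. I'll fit the top face.

Run:
```python
from h import *
im=cv2.imread("pics/w1.png"); T=np.load("T1.npy")
cv2.imwrite("pics/c2.png",cv2.resize(im[145:215,245:335],None,fx=8,fy=8,interpolation=cv2.INTER_CUBIC))
g=im[:,:,0].astype(int)
for th in (130,170,200):
    m=np.zeros(g.shape,bool); m[145:215,245:310]=(g>th)[145:215,245:310]
    b=blobs(m,50)[0]; r=cv2.minAreaRect(b); w=cast("wrist",cv2.boxPoints(r),76,T)
    e=np.diff(w,axis=0)[:2,:2]; print(th,r,cast("wrist",r[0],76,T).round(1),np.linalg.norm(e,axis=1).round(1),np.degrees(np.arctan2(e[:,1],e[:,0])).round(1))
```

```text
130 ((276.176513671875, 180.20587158203125), (32.98484420776367, 30.31694984436035), 75.96376037597656) [[ 472.8 -328.4   76. ]] [21.  23.3] [ -53.7 -143.4]
170 ((276.7353210449219, 182.94119262695312), (26.92145347595215, 29.10427474975586), 75.96376037597656) [[ 471.2 -329.5   76. ]] [20.2 19.1] [ -53.6 -143.5]
200 ((276.5882568359375, 182.8529510498047), (25.708772659301758, 28.861738204956055), 75.96376037597656) [[ 471.2 -329.4   76. ]] [20.1 18.3] [ -53.6 -143.5]
```

View pics/c2.png

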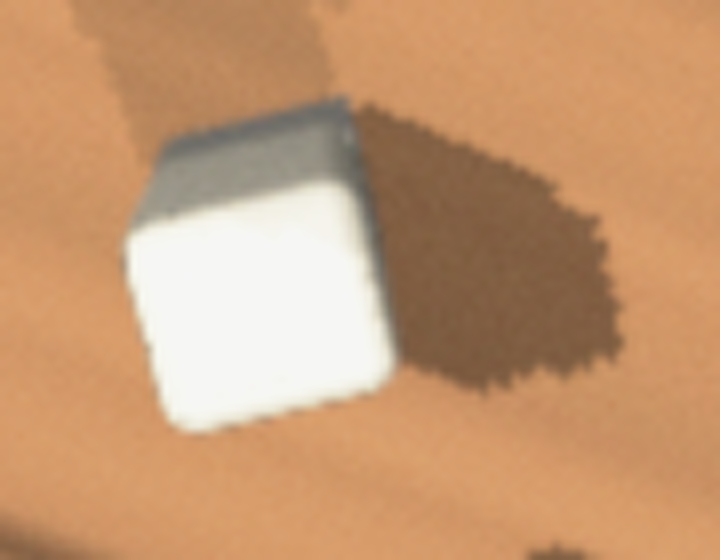

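The crop shows that the blade is as wide as the grip on the visible face. So key y lies at yaw about -53.6° and key x at about 36.4°, centred at (471.2, -329.4). I'll turn the tool so that its y axis matches the key's x axis.

```bash
python3 -m crank '[[[0,0,0,0,0,-1,50],[0,0,0,0,0,-1,50],[0,0,0,0,0,-1,50],[0,0,0,0,0,-1,50],[0,0,0,0,0,-1,50],[0,0,0,0,0,-1,50],[0,0,0,0,0,-1,50],[0,0,0,0,0,-1,50]]]' 40 | head -1
python3 -m crank '[[[0,0,0,0,0,-1,50],[0,0,0,0,0,-1,50],[0,0,0,0,0,-1,50],[0,0,0,0,0,-1,50],[0,0,0,0,0,-1,50],[-0.1,0.6,0,0,0,0,50],[-0.05,0.6,0,0,0,0,50],[0,0,0,0,0,0,50]]]'
python3 - <<'E'
from h import *
T=pose(); im=capture("wrist"); np.save("T2.npy",T); cv2.imwrite("pics/w2.png",im); print(T.round(3), np.degrees(np.arctan2(T[1,0],T[0,0])))
d=T[:3,:3].T@(np.array([471.2,-329.4,36])-T[:3,3]); print("delta tool units",d/25)
g=im[:,:,0].astype(int)
m=np.zeros(g.shape,bool); m[100:330,200:360]=(g>170)[100:330,200:360]
for b in blobs(m,80)[:3]:
    r=cv2.minAreaRect(b); w=cast("wrist",cv2.boxPoints(r),76,T); e=np.diff(w,axis=0)[:2,:2]
    print(r,cast("wrist",r[0],76,T).round(1),np.linalg.norm(e,axis=1).round(1),np.degrees(np.arctan2(e[:,1],e[:,0])).round(1))
E
```

```text
time_s: 2.55
time_s: 3.35
eef_pos: [472.3, -329.6, 137.6]
ee_rot: [0.0, 0.453, 0.891, 0.0]
force: [0.1, -0.2, -0.0]
grip_width: 0.585
grip_force: 0.0
[[  -0.589    0.808    0.     472.326]
 [   0.808    0.589    0.    -329.563]
 [  -0.       0.      -1.     137.564]
 [   0.       0.       0.       1.   ]] 126.1110263924165
delta tool units [ 0.03278046 -0.0340809   4.06252834]
((280.5, 218.5), (27.0, 25.0), 90.0) [[ 470.3 -329.2   76. ]] [18.  20.8] [ 36.1 -53.3]
```

View pics/w2.png

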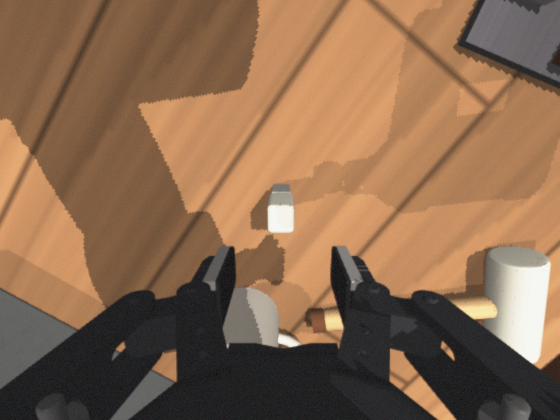

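The key is square with the tool. The narrower 16 mm blade shows at (281,190) above the top face at (280,218), so the axis choice is right. I'll descend and grip.

```bash
python3 -m crank '[[[0.04,-0.05,0.4,0,0,0,50],[0,0,0.7,0,0,0,50],[0,0,0.8,0,0,0,50],[0,0,0.8,0,0,0,50],[0,0,0.7,0,0,0,50],[0,0,0.4,0,0,0,50],[0,0,0.26,0,0,0,50],[0,0,0,0,0,0,50]]]' 40
python3 -m crank '[[[0,0,0,0,0,0,0],[0,0,0,0,0,0,0],[0,0,0,0,0,0,0],[0,0,0,0,0,0,0],[0,0,0,0,0,0,0],[0,0,0,0,0,0,0],[0,0,0,0,0,0,0],[0,0,0,0,0,0,0]]]' 50
```

```text
time_s: 4.2
eef_pos: [468.9, -330.6, 35.5]
ee_rot: [-0.0, 0.453, 0.892, 0.0]
force: [0.3, 0.4, 0.4]
grip_width: 0.586
grip_force: 0.0
time_s: 5.0
eef_pos: [469.5, -330.9, 36.7]
ee_rot: [0.001, 0.453, 0.892, -0.0]
force: [-0.6, -0.6, 5.4]
grip_width: 0.227
grip_force: 51.3
```

The opening is about 19.4 mm, so the grip is on the 20 mm faces, with 51 N. I'll lift and carry the key towards the pot.

```bash
python3 -m crank '[[[0,0,-0.5,0,0,0,0],[0,0,-0.9,0,0,0,0],[0,0,-1,0,0,0,0],[0,0,-1,0,0,0,0],[0.3,0.23,-0.2,0,0,0,0],[0.6,0.46,0,0,0,0,0],[1,0.76,0,0,0,0,0],[1,0.76,0,0,0,0,0]]]'
python3 -m crank '[[[1,0.76,0,0,0,0,0],[1,0.76,0,0,0,0,0],[1,0.76,0,0,0,0,0],[1,0.76,0,0,0,0,0],[1,0.76,0,0,0,0,0],[1,0.76,0,0,0,0,0],[1,0.76,0,0,0,0,0],[1,0.76,0,0,0,0,0]]]'
python3 -m crank '[[[1,0.76,0,0,0,0,0],[1,0.76,0,0,0,0,0],[1,0.76,0,0,0,0,0],[1,0.76,0,0,0,0,0],[0.8,0.6,0,0,0,0,0],[0.5,0.38,0,0,0,0,0],[0.2,0.15,0,0,0,0,0],[0,0,0,0,0,0,0]]]'
python3 - <<'E'
from h import *
T=pose(); im=capture("wrist"); np.save("T3.npy",T); cv2.imwrite("pics/w3.png",im)
cv2.imwrite("pics/s3.png",capture("scene"))
print(T.round(3))
d=T[:3,:3].T@(np.array([483.2,297.6,61])-T[:3,3]); print("delta tool units",d/25)
hsv=cv2.cvtColor(im,cv2.COLOR_BGR2HSV); H,S,V=cv2.split(hsv)
for b in blobs((H>17)&(H<35)&(S>150),400)[:3]:
    print(cv2.boundingRect(b),cv2.contourArea(b)); r=cv2.minEnclosingCircle(b); print(r,cast("wrist",r[0],45,T))
E
```

```text
time_s: 5.8
eef_pos: [470.3, -237.6, 125.1]
ee_rot: [-0.001, 0.453, 0.892, 0.0]
force: [1.6, -0.1, -1.4]
grip_width: 0.231
grip_force: 50.5
time_s: 6.6
eef_pos: [474.7, 13.5, 125.3]
ee_rot: [-0.001, 0.453, 0.892, -0.0]
force: [-0.3, 0.1, -2.0]
grip_width: 0.231
grip_force: 50.5
time_s: 7.4
eef_pos: [478.0, 184.6, 125.5]
ee_rot: [-0.001, 0.452, 0.892, -0.0]
force: [0.6, -0.9, -2.4]
grip_width: 0.227
grip_force: 50.3
[[-5.91000e-01  8.07000e-01 -1.00000e-03  4.78030e+02]
 [ 8.07000e-01  5.91000e-01 -0.00000e+00  1.84611e+02]
 [ 1.00000e-03 -1.00000e-03 -1.00000e+00  1.25478e+02]
 [ 0.00000e+00  0.00000e+00  0.00000e+00  1.00000e+00]]
delta tool units [3.52213686 2.84067718 2.57801108]
```

View pics/w3.png

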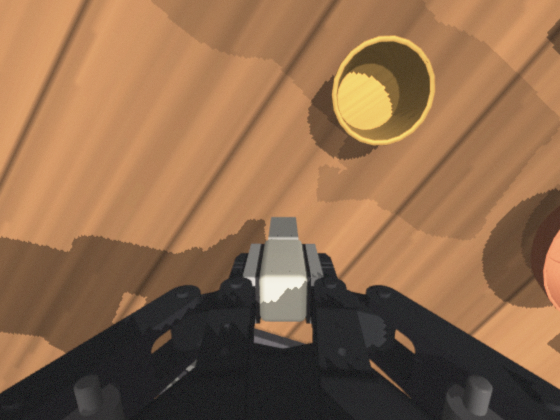

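The key is held straight, with the blade end at about (283,225). The pot rim spans (333..434, 37..144), so its centre is about (384,90).

Run:
```python
from h import *
T=np.load("T3.npy"); p=cast("wrist",[[384,90],[333,90],[434,90],[384,37],[384,144]],45,T); print(p.round(1)); 
c=(p[1]+p[2])/2; print("units", T[:3,:3].T@(np.append(p[0][:2],61)-T[:3,3])/25)
```

```text
[[482.1 300.6  45. ]
 [453.  279.2  45. ]
 [510.7 321.5  45. ]
 [459.7 325.7  45. ]
 [507.2 272.4  45. ]]
units [3.6433167  2.87513902 2.57804235]
```

```bash
python3 -m crank '[[[0.5,0.4,0,0,0,0,0],[0.9,0.7,0,0,0,0,0],[1,0.8,0,0,0,0,0],[0.8,0.65,0,0,0,0,0],[0.4,0.3,0,0,0,0,0],[0,0,0.4,0,0,0,0],[0,0,0.5,0,0,0,0],[0,0,0.5,0,0,0,0]]]'
python3 -m crank '[[[0,0,0.5,0,0,0,0],[0,0,0.4,0,0,0,0],[0,0,0.3,0,0,0,0],[0,0,0,0,0,0,0],[0,0,0,0,0,0,0],[0,0,0,0,0,0,0],[0,0,0,0,0,0,0],[0,0,0,0,0,0,0]]]'
```

```text
time_s: 8.3
eef_pos: [483.0, 297.5, 89.5]
ee_rot: [-0.0, 0.453, 0.891, -0.001]
force: [0.1, -0.4, -1.5]
grip_width: 0.23
grip_force: 50.4
time_s: 9.1
eef_pos: [483.3, 298.9, 61.4]
ee_rot: [0.0, 0.453, 0.892, 0.0]
force: [-0.0, -0.3, -1.5]
grip_width: 0.226
grip_force: 50.4
```

The dip is done, with the foot about 25 mm above the bench and the key held. I'll lift, square up to the bed's yaw, and go to a look pose beside the wide gap.

```bash
python3 -m crank '[[[0,0,-0.7,0,0,0,0],[0,0,-1,0,0,0,0],[0,0,-0.9,0,0,0.84,0],[0,0,0,0,0,0.84,0],[0,0,0,0,0,0.84,0],[-0.5,0,0,0,0,0,0],[-1,-0.1,0,0,0,0,0],[-1,-0.1,0,0,0,0,0]]]'
python3 -m crank '[[[-1,-0.1,0,0,0,0,0],[-1,-0.1,0,0,0,0,0],[-1,-0.1,0,0,0,0,0],[-1,-0.1,0,0,0,0,0],[-1,-0.1,0,0,0,0,0],[-1,-0.1,0,0,0,0,0],[-1,-0.1,0,0,0,0,0],[-1,-0.1,0,0,0,0,0]]]'
python3 -m crank '[[[-1,-0.1,0,0,0,0,0],[-1,-0.1,0,0,0,0,0],[-1,-0.1,0,0,0,0,0],[-1,-0.1,0,0,0,0,0],[-1,-0.1,0,0,0,0,0],[-0.8,-0.1,0,0,0,0,0],[-0.6,-0.1,0,0,0,0,0],[-0.3,-0.1,0,0,0,0,0]]]'
python3 -m crank '[[[0,0,0.3,0,0,0,0],[0,0,0.5,0,0,0,0],[0,0,0.5,0,0,0,0],[0,0,0.3,0,0,0,0],[0,0,0,0,0,0,0],[0,0,0,0,0,0,0],[0,0,0,0,0,0,0],[0,0,0,0,0,0,0]]]'
python3 - <<'E'
from h import *
T=pose(); im=capture("wrist"); np.save("T4.npy",T); cv2.imwrite("pics/w4.png",cv2.resize(im,(800,600),interpolation=cv2.INTER_CUBIC)); cv2.imwrite("pics/w4raw.png",im); print(T.round(3), np.degrees(np.arctan2(T[1,0],T[0,0])))
E
```

```text
time_s: 9.9
eef_pos: [495.7, 236.1, 126.0]
ee_rot: [0.0, 0.6, 0.8, -0.0]
force: [-0.0, -0.8, -2.3]
grip_width: 0.228
grip_force: 50.4
time_s: 10.7
eef_pos: [531.5, 37.8, 126.1]
ee_rot: [0.0, 0.6, 0.8, -0.0]
force: [0.1, -0.8, -1.1]
grip_width: 0.226
grip_force: 50.4
time_s: 11.5
eef_pos: [558.3, -128.4, 125.9]
ee_rot: [-0.0, 0.602, 0.799, -0.0]
force: [0.1, 0.2, -0.9]
grip_width: 0.228
grip_force: 50.4
time_s: 12.3
eef_pos: [558.7, -126.9, 86.5]
ee_rot: [0.0, 0.602, 0.799, 0.0]
force: [-0.5, -0.5, -1.2]
grip_width: 0.226
grip_force: 50.4
[[-2.76000e-01  9.61000e-01  1.00000e-03  5.58661e+02]
 [ 9.61000e-01  2.76000e-01 -0.00000e+00 -1.26913e+02]
 [-1.00000e-03  1.00000e-03 -1.00000e+00  8.64800e+01]
 [ 0.00000e+00  0.00000e+00  0.00000e+00  1.00000e+00]] 106.00900631768485
```

View pics/w4.png

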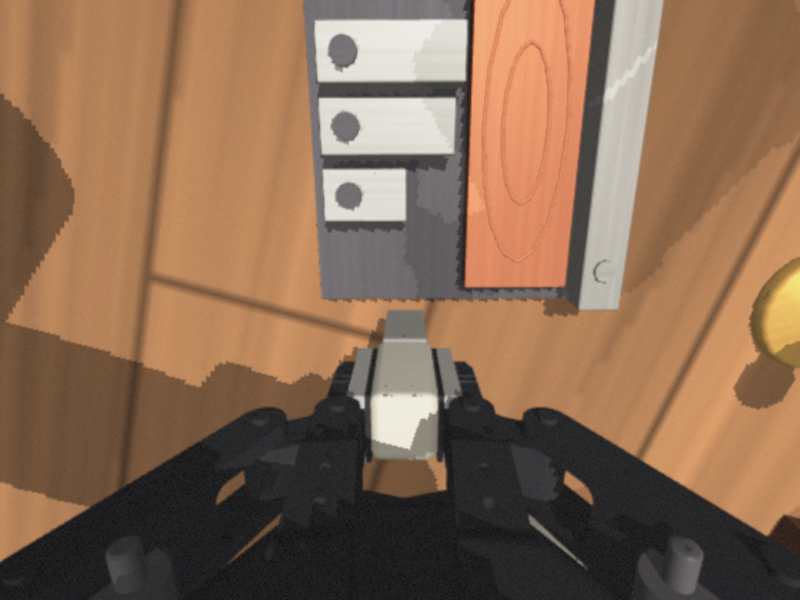

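The picture (800x600) shows the shortest stop's top face with its gap end at (405,169)-(406,221), the plaque's near edge from (465,288) up to (473,0), the fence on the right, and the key's foot at (387..425, 310). I'll turn these into tool-frame distances, using the key's own foot as a calibration check.

Run:
```python
from h import *
T=np.load("T4.npy"); s=560/800
def tool(pts,z): return ((cast("wrist",np.array(pts)*s,z,T)-T[:3,3])@T[:3,:3]).round(1)
print("key foot (expect x 11,y -+8)",tool([[387,310],[425,310]],T[2,3]-36.5).tolist())
print("short face top",tool([[405,169],[406,221]],28).tolist(),"outer end",tool([[323,170],[325,222]],28).tolist())
print("mid/long faces",tool([[456,97],[455,154],[468,20],[467,81]],28).tolist())
print("plaque near edge",tool([[465,288],[473,0]],26).tolist(),"far edge",tool([[565,287],[595,0]],26).tolist())
print("fence inner top",tool([[577,308],[611,0]],34).tolist(),"bed near edge",tool([[323,299],[305,0]],12).tolist())
```

```text
key foot (expect x 11,y -+8) [[11.1, -7.2, 36.5], [11.1, 9.9, 36.5]]
short face top [[71.8, 1.0, 58.4], [48.2, 1.4, 58.5]] outer end [[71.4, -36.6, 58.4], [47.8, -37.0, 58.4]]
mid/long faces [[102.0, 23.3, 58.4], [78.4, 23.6, 58.5], [131.5, 27.3, 58.4], [108.4, 27.8, 58.4]]
plaque near edge [[14.7, 31.1, 60.5], [139.5, 29.3, 60.4]] far edge [[15.2, 81.1, 60.5], [139.5, 80.3, 60.5]]
fence inner top [[6.8, 84.9, 52.5], [136.7, 83.6, 52.5]] bed near edge [[4.8, -43.2, 74.5], [144.2, -43.7, 74.4]]
```

The measurements agree: the key is centred in the gap (29.4 mm wide now) after a shift of +60 mm along tool x and +14.5 mm along tool y. The yaw error is under 1°. I'll shift, check, then descend.

```bash
python3 -m crank '[[[0.3,0.1,0,0,0,0,0],[0.6,0.16,0,0,0,0,0],[0.7,0.16,0,0,0,0,0],[0.5,0.1,0,0,0,0,0],[0.3,0.06,0,0,0,0,0],[0,0,0,0,0,0,0],[0,0,0,0,0,0,0],[0,0,0,0,0,0,0]]]'
python3 - <<'E'
from h import *
T0=np.load("T4.npy"); T=pose(); print((T[:3,3]-T0[:3,3])@T0[:3,:3], T[2,3])
E
```

```text
time_s: 13.15
eef_pos: [555.9, -65.7, 86.0]
ee_rot: [0.0, 0.602, 0.798, -0.0]
force: [-0.8, -0.6, -2.4]
grip_width: 0.225
grip_force: 50.4
[59.63366919 14.26067842  0.41167966] 86.04560875216691
```

```bash
python3 -m crank '[[[0,0,0.3,0,0,0,0],[0,0,0.3,0,0,0,0],[0,0,0.3,0,0,0,0],[0,0,0.2,0,0,0,0],[0,0,0.16,0,0,0,0],[0,0,0.1,0,0,0,0],[0,0,0.04,0,0,0,0],[0,0,0,0,0,0,0]]]' 90
python3 -m crank '[[[0,0,0,0,0,0,0],[0,0,0,0,0,0,0],[0,0,0,0,0,0,0],[0,0,0,0,0,0,0],[0,0,0,0,0,0,0],[0,0,0,0,0,0,0],[0,0,0,0,0,0,0],[0,0,0,0,0,0,0]]]'
python3 - <<'E'
from h import *
T=pose();im=capture("wrist"); np.save("T5.npy",T); cv2.imwrite("pics/w5.png",cv2.resize(im,(800,600),interpolation=cv2.INTER_CUBIC)); print(T[:3,3])
E
```

```text
time_s: 13.95
eef_pos: [555.9, -65.2, 51.1]
ee_rot: [0.0, 0.602, 0.799, 0.0]
force: [-0.6, -0.5, -1.3]
grip_width: 0.226
grip_force: 88.6
time_s: 14.75
eef_pos: [555.8, -65.2, 51.0]
ee_rot: [-0.0, 0.602, 0.799, -0.0]
force: [0.7, 1.1, -1.4]
grip_width: 0.222
grip_force: 88.6
[555.84890368 -65.20141738  51.04802437]
```

View pics/w5.png

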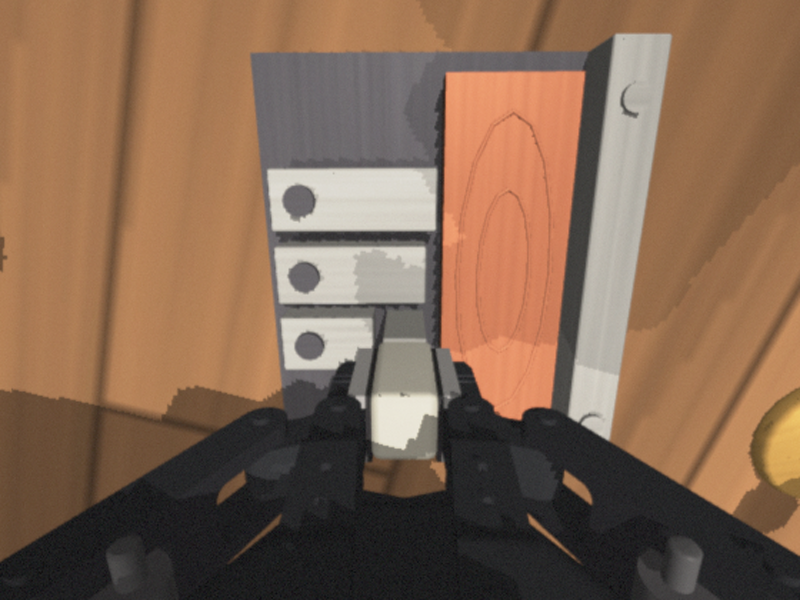

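The key stands in the wide gap in front of the shortest stop at (405,330), with no contact force. Next I'll push along tool +y.

```bash
python3 -m crank '[[[0,0.06,0,0,0,0,0],[0,0.06,0,0,0,0,0],[0,0.06,0,0,0,0,0],[0,0.06,0,0,0,0,0],[0,0.06,0,0,0,0,0],[0,0.04,0,0,0,0,0],[0,0.03,0,0,0,0,0],[0,0.03,0,0,0,0,0]]]'
python3 -m crank '[[[0,0.02,0,0,0,0,0],[0,0.02,0,0,0,0,0],[0,0.02,0,0,0,0,0],[0,0.02,0,0,0,0,0],[0,0,0,0,0,0,0],[0,0,0,0,0,0,0],[0,0,0,0,0,0,0],[0,0,0,0,0,0,0]]]'
python3 - <<'E'
from h import *
T0=np.load("T5.npy"); T=pose(); s=sense(); print((T[:3,3]-T0[:3,3])@T0[:3,:3], s["force"]@T0[:3,:3])
E
```

```text
time_s: 15.6
eef_pos: [565.4, -62.5, 51.0]
ee_rot: [-0.0, 0.602, 0.799, -0.0]
force: [-1.3, -0.4, -1.7]
grip_width: 0.221
grip_force: 89.1
time_s: 16.4
eef_pos: [567.0, -61.8, 51.0]
ee_rot: [-0.0, 0.602, 0.799, -0.0]
force: [-4.3, -0.5, 1.5]
grip_width: 0.226
grip_force: 89.3
[ 0.18126611 11.69993357  0.0809739 ] [ 0.72878319 -4.27578471 -1.52529836]
```

```bash
for i in 1; do python3 -m crank '[[[0,0.02,0,0,0,0,0],[0,0.02,0,0,0,0,0],[0,0,0,0,0,0,0],[0,0,0,0,0,0,0],[0,0,0,0,0,0,0],[0,0,0,0,0,0,0],[0,0,0,0,0,0,0],[0,0,0,0,0,0,0]]]'; done
python3 - <<'E'
from h import *
T0=np.load("T5.npy"); T=pose(); s=sense(); print((T[:3,3]-T0[:3,3])@T0[:3,:3], s["force"]@T0[:3,:3])
E
```

```text
time_s: 17.2
eef_pos: [567.9, -61.3, 50.8]
ee_rot: [-0.001, 0.602, 0.799, -0.0]
force: [-5.0, 1.1, 1.0]
grip_width: 0.227
grip_force: 89.2
[ 0.44839301 12.61811441  0.25793273] [ 2.46888908 -4.44620026 -1.00918043]
```

```bash
python3 -m crank '[[[0,0.02,0,0,0,0,0],[0,0.02,0,0,0,0,0],[0,0,0,0,0,0,0],[0,0,0,0,0,0,0],[0,0,0,0,0,0,0],[0,0,0,0,0,0,0],[0,0,0,0,0,0,0],[0,0,0,0,0,0,0]]]'
python3 - <<'E'
from h import *
T0=np.load("T5.npy"); T=pose(); s=sense(); print((T[:3,3]-T0[:3,3])@T0[:3,:3], s["force"]@T0[:3,:3])
E
```

```text
time_s: 18.0
eef_pos: [568.1, -61.1, 50.8]
ee_rot: [-0.002, 0.602, 0.799, -0.001]
force: [-8.7, -0.4, 3.3]
grip_width: 0.224
grip_force: 89.6
[ 0.52377178 12.8738761   0.29482554] [ 1.98198668 -8.49174168 -3.25005629]
```

```bash
python3 -m crank '[[[0,0.03,0,0,0,0,0],[0,0.03,0,0,0,0,0],[0,0.02,0,0,0,0,0],[0,0,0,0,0,0,0],[0,0,0,0,0,0,0],[0,0,0,0,0,0,0],[0,0,0,0,0,0,0],[0,0,0,0,0,0,0]]]'
python3 - <<'E'
from h import *
T0=np.load("T5.npy"); T=pose(); s=sense(); print((T[:3,3]-T0[:3,3])@T0[:3,:3], s["force"]@T0[:3,:3])
E
```

```text
time_s: 18.8
eef_pos: [568.4, -61.0, 50.8]
ee_rot: [-0.003, 0.602, 0.799, -0.002]
force: [-17.9, -4.0, 9.3]
grip_width: 0.222
grip_force: 90.5
[ 0.5270248  13.22290918  0.27346683] [  1.06241279 -18.30256525  -9.34945404]
```

```bash
python3 -m crank '[[[0,0.03,0,0,0,0,0],[0,0.03,0,0,0,0,0],[0,0.02,0,0,0,0,0],[0,0,0,0,0,0,0],[0,0,0,0,0,0,0],[0,0,0,0,0,0,0],[0,0,0,0,0,0,0],[0,0,0,0,0,0,0]]]'
python3 - <<'E'
from h import *
T0=np.load("T5.npy"); T=pose(); s=sense(); print((T[:3,3]-T0[:3,3])@T0[:3,:3], s["force"]@T0[:3,:3], T.round(4))
im=capture("wrist"); np.save("T6.npy",T); cv2.imwrite("pics/w6.png",cv2.resize(im,(800,600),interpolation=cv2.INTER_CUBIC))
E
```

```text
time_s: 19.6
eef_pos: [568.7, -61.0, 50.8]
ee_rot: [-0.005, 0.601, 0.799, -0.004]
force: [-27.2, -7.4, 16.1]
grip_width: 0.221
grip_force: 91.4
[ 0.53286349 13.52786257  0.26872767] [  0.3837595  -28.1691007  -16.05583239] [[-2.768000e-01  9.608000e-01 -1.260000e-02  5.687058e+02]
 [ 9.609000e-01  2.768000e-01 -5.000000e-04 -6.096010e+01]
 [ 3.000000e-03 -1.220000e-02 -9.999000e-01  5.077930e+01]
 [ 0.000000e+00  0.000000e+00  0.000000e+00  1.000000e+00]]
```

View pics/w6.png

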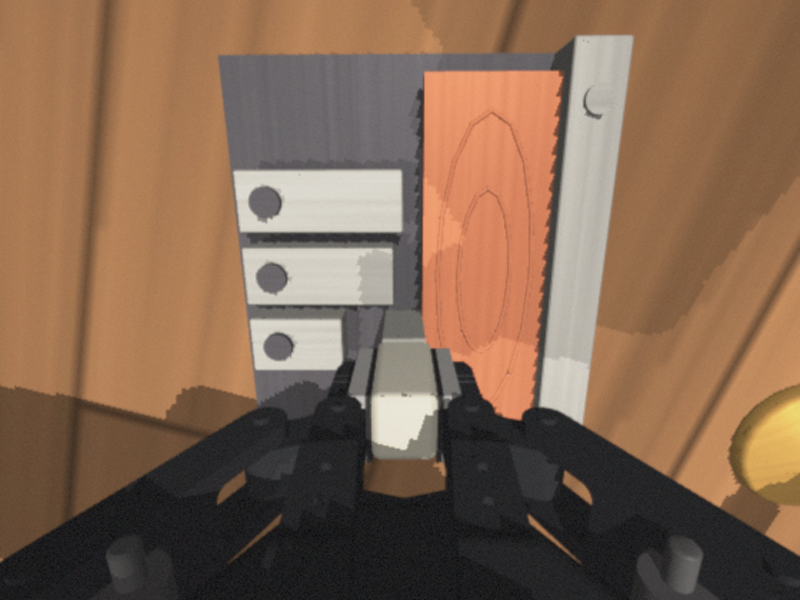

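The picture shows the plaque parallel to the fence: near edge x≈423, far edge from (564,71) to about (538,418), long stop face at x≈402, mid face at x≈392. I'll check the gaps to the stops (flush means 8 mm at the long one and 12 mm at the mid one).

Run:
```python
from h import *
T=np.load("T6.npy"); s=.7; T0=np.load("T5.npy")
def tool(pts,z): return ((cast("wrist",np.array(pts)*s,z,T)-T0[:3,3])@T0[:3,:3])[:,:2].round(1).tolist()
print("long,mid,short face",tool([[402,170],[402,232],[392,248],[393,304],[343,320]],28))
print("near edge",tool([[424,71],[423,200],[423,330]],26)); print("far",tool([[564,71],[553,230],[540,400]],26))
print("fence inner top",tool([[576,37],[566,200],[550,400]],34))
im=cv2.imread("pics/w6.png"); g=cv2.cvtColor(im,cv2.COLOR_BGR2HSV)
m=((g[:,:,0]<14)&(g[:,:,1]>120)&(g[:,:,2]>170)); m[:,:415]=0; m[:,600:]=0
for r in (85,120,160,210,260,300,330): c=np.where(m[r])[0]; print(r,c.min(),c.max(),tool([[c.min(),r],[c.max(),r]],26))
```

```text
long,mid,short face [[71.8, 12.9], [48.5, 12.9], [42.1, 8.9], [18.8, 9.1], [11.7, -11.8]]
near edge [[105.9, 20.8], [60.6, 21.0], [6.7, 21.8]]
far [[105.9, 70.9], [49.1, 72.6], [-26.3, 74.3]]
fence inner top [[114.4, 71.1], [61.2, 73.5], [-21.6, 75.7]]
85 424 559 [[101.4, 20.8], [101.3, 69.5]]
120 424 558 [[89.6, 21.0], [89.6, 70.4]]
160 424 553 [[75.5, 21.2], [75.5, 69.9]]
210 423 549 [[56.8, 21.1], [56.9, 70.2]]
260 423 544 [[36.9, 21.3], [37.1, 70.1]]
300 423 539 [[20.0, 21.6], [20.2, 69.6]]
330 425 599 [[6.7, 22.6], [7.1, 96.1]]
```

The gaps to the long and mid stops are 8.2 mm and 12.4 mm, so the plaque is flush within 0.5 mm along its length. The push is 28 N and steady, and the key is upright. I'm handing it in.

```bash
python3 -c "
from rig import *
print(finish_job())"
```

```text
the job is handed in; nothing more can be done
None
```

I handed the job in at about 20 s; no verdict came back. By my measurements the key was dipped in the pot and is down in the wide gap, still gripped, pressing the plaque flush against the fence with about 28 N, and I saw no contact with the pot or the bystanders.

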